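Load a stain jar into the colour carousel and index it one click

TASK

Push the loose slim amber stain jar upright into the empty carousel pocket at the steel nose, past its spring clips and fully home, and press it onto the rubber floor pad with a firm push of about 20 N for a moment, never ramming it with 30 N or more. Then turn the carousel one click clockwise (seen from above), so that the next empty pocket clicks into place at the nose, without turning it backwards or past that click. Leave the jar home and everything else on the bench where it was.

Things in the scene. Friction and masses are not known exactly. Their poses are not given: they have to be found in the camera images.
- jar_center (a point): Centre, half-way up, of the loose jar to load: slim, amber glass, 40 mm diameter, 92 mm tall, about 150 g, z along its axis. Plain 40 mm wall from 10 to 70 mm up, black cap (35 mm) from 75 up. It stands upright on the bench in one of three spots; tub and can hold the other two. The two jars just like it on the wheel belong there; the thinner bottle is larger.
- jar_foot (a point): Centre of the underside of that jar (46 mm below jar_center), z along its axis. The foot tapers: 33 mm diameter at the very bottom, 40 mm from 10 mm up.
- carousel: Fixed base of the carousel, a grey plate 250 x 250 x 12 mm; origin at bench level on the wheel's vertical axis. Its -x axis points to the loading station: a steel nose 30 mm wide, sticking out from under the wheel to 167 mm from the axis. A grey pawl housing is on the opposite side.
- wheel (a joint): Wheel angle, rad: 0 at the start, grows clockwise seen from above; one click = 1.257. At each click a spring pawl sits in a notch: leaving it takes roughly 5 to 9 N at a post, then the wheel runs lightly, then as much again from 0.15 to 0.08 rad before the next click, whereupon it snaps into that notch by itself and stays. Pushing on past it takes as much again.
- axis_top (a point): Top of the hub on the wheel's vertical axis, 67 mm above the bench. The wheel is an aluminium disc 256 mm across, top face 53 mm and cup floor pads 55 mm above the bench, with five black cups at radius 85 mm (two hold jars, three are empty) and, half-way between them, five upright steel posts at radius 115 mm.
- pad: Rubber floor pad of the empty cup at the nose at the start; origin at its top centre, z up; turns with the wheel. Cup rim 28 mm above it, inner diameter 42.5, outer 51 mm. Two spring balls in the cup wall, 18 mm above the pad, stick in 4 mm: the jar's foot wedges them apart, then rubs: 2 to 8 N to go down, it does not sink by itself and stays where left; force rises sharply once on the pad.
- push_post (a point): Centre of the top of the steel post between that cup and the empty cup that is to come to the nose: 14 mm diameter, its top 50 mm above the wheel's face, 115 mm from the axis. It travels clockwise past the nose as the wheel turns. It may be pinched, or pushed with shut fingers.
- tub: Squat white tub, 72 mm diameter, 62 mm tall, origin at its underside. Bystander.
- can: Red tin, 66 mm diameter, 100 mm tall, origin at its underside. Bystander.
- aerosol: Green aerosol, 52 mm diameter, 170 mm tall, origin at its underside. Bystander.
- thinner: Large amber bottle, 60 mm diameter, 120 mm tall, origin at its underside. Bystander.
- brush: Paint brush lying on the bench. Bystander.
- screwdriver: Screwdriver lying on the bench. Bystander.
- sanding_block: Cork sanding block 90 x 60 x 30 mm. Bystander.
Things that resemble listed ones, but are neither listed nor needed, are in the scene too. Leave any blue or pink look-alike of the part that bears jar_center alone.

How it is judged:
By the outcome, as a careful person would: the job done as asked, in the order asked, and still so for the second after the job is handed in, with the robot touching nothing.
It also fails if it takes over 72 s, if anything falls off the work surface, if the arm or the gripper's body presses on something with over 40 N, if the wrist force passes 120 N, or if a joint passes its speed limit or range.

ROBOT

A 6-joint arm with a two-finger parallel gripper is mounted at the origin on the work surface. World frame = base frame: x ahead of the robot, y to its left, z up, the work surface at z = 0. Lengths are in mm, angles in degrees, forces in N, time in s.
With the tool pointing down it reaches from about 300 to 850 mm from the base axis. Payload 4.2 kg.
Tool frame: the origin (TCP) lies between the finger pads; the fingertips stand ahead of it and the grasp point (between the pads) lies 8 mm behind it (env.tip_reach is the x of the fingertips in the tool frame, in mm); x points along the fingers, y is the direction in which the jaws open and shut, and the axes are right-handed (so a half turn about x gives the same grasp; the last joint's range is limited). The gripper opens to 91 mm and grips with 3 to 60 N. Pads are 32 mm wide; open, the fingers measure 118 mm over their backs; the gripper's body (76 mm by 178 mm) begins 60 mm behind the grasp point.
Start: joints at [71.047, 18.312, 89.639, -0, 72.044, -1.146], TCP at [175.849, 547.466, 224.976] pointing down, gripper open.
Joint ranges: [-177.97, 177.97], [-48.28, 115.42], [12.27, 149.76], [-77.06, 257.06], [2.81, 150.46], [-146.56, 146.56]. Speed limits (degrees/s): [147.25, 147.25, 180, 180, 180, 180].

INTERFACE

Orientations are given as [roll, pitch, yaw] about the fixed x, y, z axes, in that order (R = Rz(yaw) Ry(pitch) Rx(roll)).
In Python, from workcell import env, cams gives the robot as it stands.
- The arm moves only by the tool arm_command, never from a script. Its argument "deltas" is a list of rows, each a list of 3 entries, a list of its own where there are three numbers: the opening, from 0 (shut) to 1 (fully open), then the shift along the world's x, y, z in mm, then the turn about the world's z in rad. A call has 1 to 20 rows; each row is the pose to reach, as a shift and turn from the pose commanded when the call began; what a row does not reach only later rows make up. A row lasts 1/10 s, in which the tool goes at most 50 mm and 8.59 degrees, less where a joint would pass 70% of its speed; a pose out of reach is approached as far as the arm can. A call with a gripper value outside its range is refused whole. The fingers move at their own pace and stop on an object; "grip_force" is the grip in N (left out, the last holds). Time passes only in rows, so rows that repeat a pose let the fingers close. It gives the time, the measured TCP pose, the force and the opening at its end, in the units of the state.
- env.state(): the state, without advancing time (a new reading comes with each control period).
- cams.grab_frame(name): name is "side" or "top"; returns a dict with "img" (420x560x3 uint8, red, green, blue), "K" (3x3 intrinsics, pixels), "rvec" (rotation vector, rad) and "tvec" (3), from world to camera coordinates, as OpenCV has them. Camera axes: x right, y down, z forward; pixel columns grow to the right and rows downward; lengths in mm; the calibration is good to about 2 mm. A picture is of the moment at which its call begins. There is no depth.
- env.job_done(): hands the job in, once; it reports no verdict.
Trained networks look in a picture, given as the dict that the camera call returned (one of the last four; its "shot" number tells which), for a name from the list of things; names that differ only in an ending like _2 or _b are one class to them, and where a whole thing is asked for, a point or a joint stands for the part that bears it (a point fixed in the world has none). Each returns a list of dicts, best first, with "conf" (0 to 1); they miss things now and then, are a little off and sometimes report something else, mostly with a low value. They report only what shows in the picture. A call takes as long as a camera call. They do not tell look-alikes from the thing itself.
- cams.silhouettes(picture, name): "region" (420x560 bool, what is visible of it) and "centre" ([column, row] in pixels, amid what is visible of it).
The state is a dict: "time_s": time; "qpos": joint angles; "qvel": joint speeds; "effort": joint torques, N m; "ee_pos": TCP position; "ee_rot": TCP orientation; "force": force on the tool from outside, world axes, zero at the start; "torque": the same for the moment, N m; "gripper_width": finger opening in mm.
Only numpy, scipy, OpenCV 4.12 (cv2) and the standard library are available. Lean on these libraries where they do the work, as an engineer would, in place of code of your own. Each camera call takes 0.05 s, during which the arm holds its last target.

## Working session

There is one attempt and no reset: what is moved stays moved. The work goes in short steps, Python scripts to look and compute and a tool call to move; the robot and the scene stay as the last step left them, time stands still between calls to the robot, and variables do not carry over. Pictures are saved under pics/ and viewed, and the job is handed in when it is done.

Besides the shell and the picture viewer there is one more tool, called after "Request:" by a JSON object that holds its "name" and its "arguments". arm_command: Moves the arm, as the interface text tells. Its arguments: {"type":"object","properties":{"deltas":{"type":"array","items":{"type":"array"}},"grip_force":{"type":"number"}},"required":["deltas"]}

```bash
ls; mkdir -p pics
python3 - <<'E'
from workcell import env,cams
import cv2
for n in("side","top"):
    f=cams.grab_frame(n); cv2.imwrite(f"pics/{n}0.png",cv2.cvtColor(f["img"],cv2.COLOR_RGB2BGR)); print(n,f["K"],f["rvec"],f["tvec"],f["shot"])
    for t in ["jar_center","wheel","carousel","pad","push_post","axis_top","tub","can","aerosol","thinner"]:
        print(t,[(round(d["conf"],2),[round(float(x)) for x in d["centre"]],int(d["region"].sum())) for d in cams.silhouettes(f,t)])
print(env.state(),env.tip_reach)
E
```

```text
pics
side [[478.24126011   0.         280.90599582]
 [  0.         478.24126011 206.54865596]
 [  0.           0.           1.        ]] [ 2.19532072 -0.60672525  0.2538078 ] [-508.24396631  251.35661702 1172.42789394] 1
jar_center [(0.63, [211, 154], 652), (0.57, [255, 165], 355), (0.57, [268, 180], 308), (0.54, [286, 167], 314)]
wheel [(0.89, [302, 228], 5415)]
carousel [(0.93, [305, 238], 7707)]
pad []
push_post [(0.86, [303, 228], 5359)]
axis_top [(0.81, [306, 237], 7523)]
tub [(0.67, [216, 196], 584)]
can [(0.62, [208, 158], 641)]
aerosol [(0.89, [274, 138], 703), (0.34, [304, 226], 5403)]
thinner [(0.68, [312, 169], 472), (0.19, [305, 239], 7484)]
top [[409.54652563   0.         277.90054333]
 [  0.         409.54652563 216.07815871]
 [  0.           0.           1.        ]] [ 2.17585819 -2.17131493  0.12385816] [ -65.05315544  576.30144186 1140.96868962] 2
jar_center [(0.82, [175, 194], 248), (0.8, [187, 164], 290)]
wheel [(0.57, [292, 202], 6418), (0.36, [384, 292], 754)]
carousel [(0.78, [289, 205], 7912)]
pad [(0.48, [150, 152], 717)]
push_post [(0.75, [289, 203], 6287)]
axis_top []
tub [(0.56, [190, 250], 554)]
can [(0.9, [128, 235], 667)]
aerosol [(0.96, [152, 156], 691)]
thinner [(0.68, [222, 153], 449)]
{'time_s': 1.1, 'qpos': array([ 7.10490211e+01,  1.83119781e+01,  8.96404722e+01,  1.37401051e-05,
        7.20431325e+01, -1.14613008e+00]), 'qvel': array([-0.08766422,  0.03470097, -0.04405632,  0.02590787, -0.05910484,
        0.07434628]), 'effort': array([ 5.87287923e-04, -4.12354231e+01, -2.32233149e+01,  7.26443343e-02,
        3.78688029e-02, -2.85214276e-05]), 'ee_pos': array([175.82506693, 547.46694682, 224.96514795]), 'ee_rot': array([89.02341834, 89.99558284, 71.21856528]), 'force': array([ 0.27114122, -0.3594494 ,  0.54320354]), 'torque': array([-0.02028313,  0.01451138,  0.04508915]), 'gripper_width': 91.35397131942231} 11.0
```

View pics/side0.png

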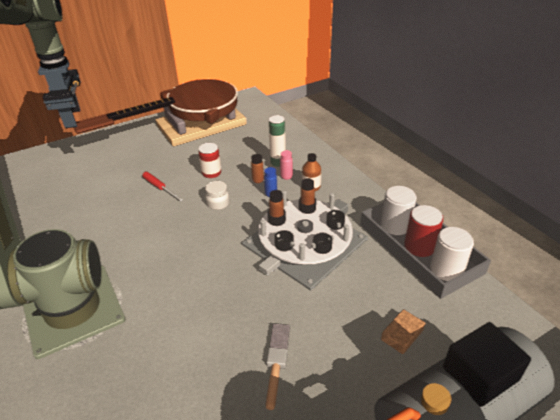

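View pics/top0.png

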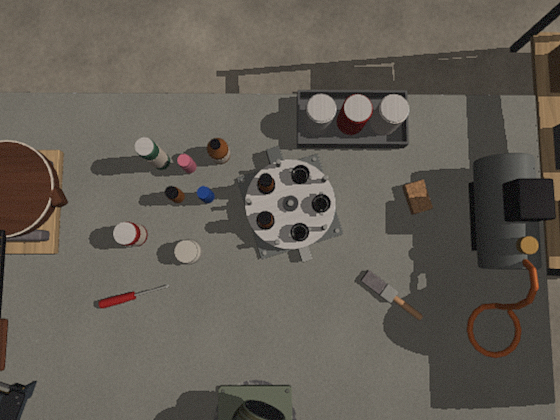

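Run:
```python
import cv2
a=cv2.imread("pics/side0.png"); b=cv2.imread("pics/top0.png")
cv2.imwrite("pics/side0c.png",cv2.resize(a[110:310,180:400],None,fx=3.6,fy=3,interpolation=cv2.INTER_CUBIC)[:600])
cv2.imwrite("pics/side0c.png",cv2.resize(a[110:300,180:400],None,fx=3.1,fy=3.1,interpolation=cv2.INTER_CUBIC))
cv2.imwrite("pics/top0c.png",cv2.resize(b[120:300,110:360],None,fx=3.2,fy=3.2,interpolation=cv2.INTER_CUBIC))
```

```text
(no output)
```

View pics/side0c.png

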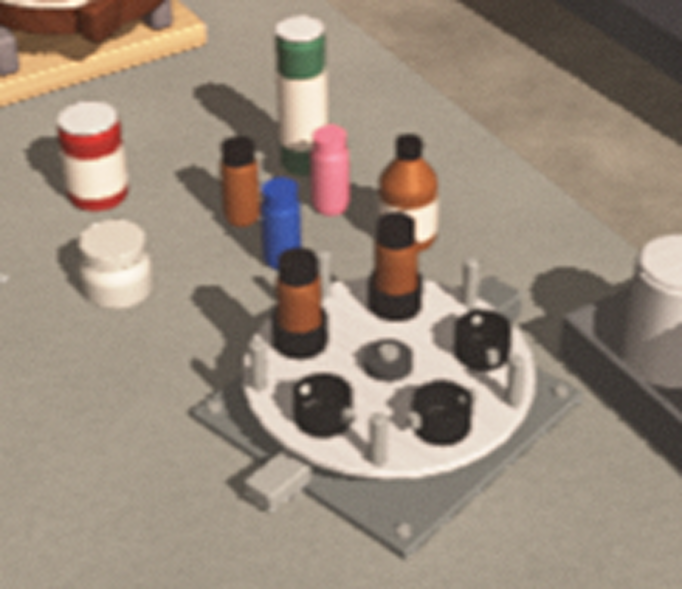

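View pics/top0c.png

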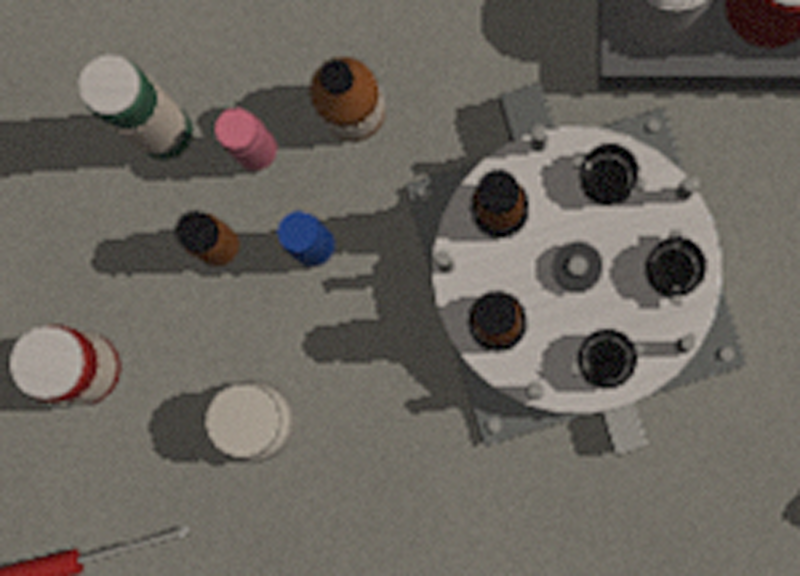

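Candidates for the jar (top-view pixels):
- amber slim with black cap, standing free: (175,194)
- amber jars on the wheel: (265,183) and (265,221)
- blue look-alike: (205,194)
- pink look-alike: (187,163)
- large thinner bottle: (220,152)

The close crop confirms the free-standing one at (175,194) as the target. It is at (257,168) in the side view.

The nose is at top (304,254). The empty cup there is at (300,233), the next empty cup at (320,204), and the push post at about (324,227).

```bash
cat > h.py <<'E'
import numpy as np,cv2
def proj(f,P): return cv2.projectPoints(np.array(P,float).reshape(-1,1,3),f["rvec"],f["tvec"],f["K"],None)[0].reshape(-1,2)
def back(f,uv,z):
    R=cv2.Rodrigues(np.array(f["rvec"]))[0];C=-R.T@f["tvec"]
    d=R.T@np.linalg.inv(f["K"])@np.array([uv[0],uv[1],1.]);return C+d*(z-C[2])/d[2]
def cylmask(f,c,prof):
    m=np.zeros((420,560),np.uint8);a=np.linspace(0,2*np.pi,40)
    for z0,z1,r in prof:
        p=np.vstack([np.c_[c[0]+r*np.cos(a),c[1]+r*np.sin(a),0*a+z] for z in(z0,z1)])
        cv2.fillConvexPoly(m,np.round(cv2.convexHull(proj(f,p).astype(np.float32))*16).astype(np.int32),1,shift=4)
    return m>0
JAR=[(0,10,18),(10,70,20),(70,92,17.5)]
def cyledge(f,c,prof): return cylmask(f,c,prof)
E
cat > m.py <<'E'
from workcell import env,cams
from h import *
from scipy.optimize import least_squares,minimize
T=cams.grab_frame("top");S=cams.grab_frame("side")
t=lambda l:[(110+(u+.5)/3.2-.5,120+(v+.5)/3.2-.5) for u,v in l]
s=lambda l:[(180+(u+.5)/3.1-.5,110+(v+.5)/3.1-.5) for u,v in l]
# carousel: order clockwise from nose cup(k=0).. angles
def mod(x,y,yaw,r,k,z): # k in units of clicks, ccw positive; nose dir = yaw+180
    a=yaw+np.pi+k*2*np.pi/5; return [x+r*np.cos(a),y+r*np.sin(a),z]
# ccw from nose (bottom of image) -> right
obsT=[(t([(688,342)])[0],115,.5,103),(t([(689,186)])[0],115,1.5,103),(t([(540,135)])[0],115,2.5,103),(t([(443,262)])[0],115,3.5,103),(t([(534,390)])[0],115,4.5,103),
 (t([(577,265)])[0],0,0,67),(t([(608,355)])[0],85,0,83),(t([(677,265)])[0],85,1,83),(t([(610,170)])[0],85,2,83),(t([(499,190)])[0],85,3,147),(t([(497,307)])[0],85,4,147)]
obsS=[(s([(379,418)])[0],115,.5,103),(s([(520,355)])[0],115,1.5,103),(s([(472,265)])[0],115,2.5,103),(s([(325,258)])[0],115,3.5,103),(s([(258,342)])[0],115,4.5,103),(s([(389,350)])[0],0,0,67)]
def res(p,which):
    r=[]
    for f,o in which:
        for uv,rad,k,z in o: r+=list(proj(f,[mod(*p,rad,k,z)])[0]-uv)
    return np.array(r)
for w in ([(T,obsT)],[(S,obsS)],[(T,obsT),(S,obsS)]):
    q=least_squares(res,[600,-20,0],args=(w,),loss="soft_l1"); print(q.x,np.degrees(q.x[2]),np.round(res(q.x,w).reshape(-1,2),1).tolist())
p=q.x
print("pad",mod(*p,85,0,55),"post",mod(*p,115,.5,103),"nose tip",mod(*p,167,0,12))
for n,f in(("T",T),("S",S)):
    for d in cams.silhouettes(f,"jar_center"):
        g=back(f,d["centre"],46);print(n,d["conf"],d["centre"],g)
def fit(f,tgt,c0):
    ds=[d for d in cams.silhouettes(f,"jar_center") if np.hypot(*(np.array(d["centre"])-tgt))<12]
    if not ds: return None
    return ds[0]["region"]
mT=fit(T,(175,194),0);mS=fit(S,(257,168),0)
print(mT is not None,mS is not None)
use=[(f,m) for f,m in((T,mT),(S,mS)) if m is not None]
def cost(c,use):
    o=0
    for f,m in use:
        k=cylmask(f,c,JAR);o-= (k&m).sum()/(k|m).sum()
    return o
c0=back(T,(175,194),46)[:2]
for u in [use]+[[x] for x in use]:
    g=[(cost((c0[0]+a,c0[1]+b),u),a,b) for a in range(-20,21,2) for b in range(-20,21,2)];g.sort()
    r=minimize(cost,c0+np.array(g[0][1:]),args=(u,),method="Nelder-Mead",options=dict(initial_simplex=c0+np.array(g[0][1:])+np.array([[0,0],[2,0],[0,2]])));print("jar",r.x,r.fun)
    if u is use: j=r.x
def draw(f,n,sc,x0,y0,w,h):
    im=cv2.cvtColor(f["img"],cv2.COLOR_RGB2BGR)[y0:y0+h,x0:x0+w];im=cv2.resize(im,None,fx=sc,fy=sc,interpolation=cv2.INTER_CUBIC)
    def ring(c,r,col):
        a=np.linspace(0,2*np.pi,60);P=proj(f,np.c_[c[0]+r*np.cos(a),c[1]+r*np.sin(a),0*a+c[2]])
        cv2.polylines(im,[np.round((P-[x0,y0]+.5)*sc).astype(np.int32)],True,col,1)
    for k in range(5):
        ring(mod(*p,115,k+.5,103),7,(0,255,0))
        ring(mod(*p,85,k,83),25.5,(255,255,0))
    ring([p[0],p[1],53],128,(0,0,255))
    for z,r in((0,16.5),(10,20),(70,20),(92,17.5)): ring([*j,z],r,(255,0,255))
    c,s_=np.cos(p[2]),np.sin(p[2])
    sq=proj(f,[[p[0]+c*a-s_*b,p[1]+s_*a+c*b,12] for a,b in((-125,-125),(-125,-15),(-167,-15),(-167,15),(-125,15),(-125,125),(125,125),(125,-125))])
    cv2.polylines(im,[np.round((sq-[x0,y0]+.5)*sc).astype(np.int32)],True,(0,128,255),1)
    cv2.imwrite(n,im)
draw(T,"pics/tov.png",3.8,150,130,200,150);draw(S,"pics/sov.png",3.6,230,130,145,165)
E
python3 m.py
```

```text
[ 6.09947239e+02 -9.74230018e+01  2.98210417e-01] 17.086198292468666 [[0.4, 0.1], [0.4, -0.9], [-0.2, -1.0], [-0.2, -1.4], [0.2, -0.2], [0.2, 0.3], [-0.0, 1.0], [0.1, 0.1], [0.0, 0.3], [-0.4, -0.0], [-0.6, 1.7]]
[ 6.09981492e+02 -9.81071013e+01  3.00539653e-01] 17.219653680756764 [[0.2, -0.4], [-0.4, 1.1], [0.3, -1.5], [-0.5, -1.8], [0.0, 0.4], [0.3, 1.4]]
[ 6.10049221e+02 -9.75555842e+01  2.99149277e-01] 17.139991042748594 [[0.5, 0.0], [0.4, -1.0], [-0.2, -1.0], [-0.1, -1.4], [0.3, -0.2], [0.2, 0.2], [0.0, 0.9], [0.2, 0.0], [0.1, 0.3], [-0.4, -0.0], [-0.5, 1.7], [0.1, -0.5], [-0.6, 1.0], [0.3, -1.6], [-0.5, -1.9], [-0.1, 0.2], [0.2, 1.3]]
pad [np.float64(528.8242794325251), np.float64(-122.60571090530811), 55] post [np.float64(541.0651004291977), np.float64(-189.5674915066123), 103] nose tip [np.float64(450.4661004067884), np.float64(-146.7717155351716), 12]
T 0.77 [203.0, 193.2] [639.33660037 148.47120572  46.        ]
T 0.62 [187.3, 163.8] [723.9391204  194.86382757  46.        ]
T 0.57 [171.9, 192.5] [641.05124906 236.32276094  46.        ]
T 0.32 [151.4, 155.5] [747.65425231 297.66888988  46.        ]
S 0.8 [268.7, 176.9] [643.80427827 167.99523283  46.        ]
S 0.55 [285.9, 165.7] [720.61521725 191.78943003  46.        ]
True False
jar [634.789975   233.45937916] -0.8380281690140845
jar [634.789975   233.45937916] -0.8380281690140845
```

View pics/tov.png

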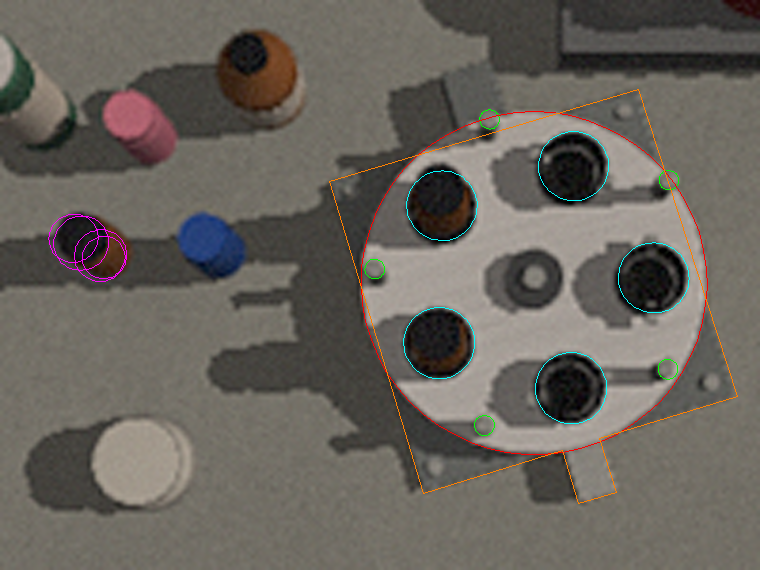

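View pics/sov.png

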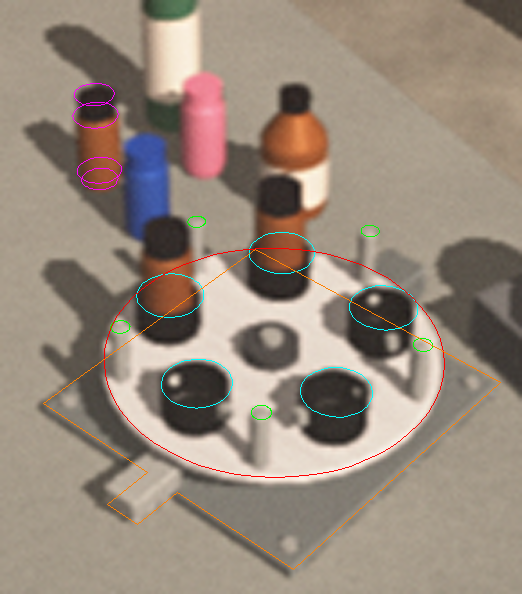

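```bash
cat > j.py <<'E'
from workcell import env,cams
from h import *
from scipy.optimize import minimize
T=cams.grab_frame("top");S=cams.grab_frame("side")
def mask(f,c,r):
    im=f["img"].astype(int);m=(im[...,0]>im[...,2]*1.8)&(im[...,0]-im[...,2]>25)
    k=np.zeros_like(m);k[c[1]-r:c[1]+r,c[0]-r:c[0]+r]=1;return m&k
mS=mask(S,(258,168),16);mT=mask(T,(176,196),16);print(mS.sum(),mT.sum())
def cost(c,ks):
    o=0
    for k in ks:
        if k=="S": q=cylmask(S,c,JAR[:2]) & ~cylmask(S,c,[(73,92,17.5)]);m=mS
        else: q=cylmask(T,c,JAR[:2])& ~cylmask(T,c,[(73,92,17.5)]);m=mT
        o-=(q&m).sum()/(q|m).sum()
    return o
for ks in("S","T","ST"):
    g=[(cost((634+a,233+b),ks),634+a,233+b) for a in np.arange(-12,13,1) for b in np.arange(-12,13,1)];g.sort();b=[x for x in g if x[0]<g[0][0]+.005];print(ks,g[0],np.mean(b,0))
for n,h,z in(("tub",62,31),("can",100,50),("aerosol",170,85),("thinner",120,60)):
  for d in cams.silhouettes(T,n)[:1]: print(n,d["conf"],back(T,d["centre"],z))
print(env.state()["time_s"])
E
python3 j.py
```

```text
217 90
S (np.float64(-0.813953488372093), np.int64(639), np.int64(234)) [ -0.81104651 638.25       234.5       ]
T (np.float64(-0.7478260869565218), np.int64(637), np.int64(233)) [ -0.74782609 637.         233.        ]
ST (np.float64(-1.5243412384716732), np.int64(637), np.int64(233)) [ -1.52434124 637.         233.        ]
tub 0.93 [472.25602742 187.1055895   31.        ]
can 0.63 [526.4199347  347.49539992  50.        ]
aerosol 0.59 [737.76567503 282.79881079  85.        ]
thinner 0.73 [755.35107792  94.25252926  60.        ]
1.7
```

Request:
{"name": "arm_command", "arguments": {"deltas": [[0.66, [10, -7, 0], 0], [0.66, [40, -27, 0], 0.03], [0.66, [80, -55, 0], 0.06], [0.66, [120, -82, 0], 0.09], [0.66, [160, -109, 0], 0.12], [0.66, [200, -137, 0], 0.15], [0.66, [240, -164, 0], 0.18], [0.66, [280, -191, 0], 0.21], [0.66, [320, -218, 0], 0.24], [0.66, [360, -246, 0], 0.27], [0.66, [400, -273, 0], 0.31], [0.66, [435, -297, 0], 0.31], [0.66, [455, -311, 0], 0.31], [0.66, [460, -314.5, 0], 0.31], [0.66, [460, -314.5, 0], 0.31]], "grip_force": 40}}

```text
time_s: 3.2
ee_pos: [636.1, 231.8, 224.5]
ee_rot: [-176.0, 89.9, -176.1]
force: [-0.7, -0.8, 0.4]
gripper_width: 60.2
```

Run:
```python
from workcell import env,cams
import cv2
f=cams.grab_frame("side"); cv2.imwrite("pics/s1.png",cv2.cvtColor(cv2.resize(f["img"][60:260,160:380],None,fx=3,fy=3),cv2.COLOR_RGB2BGR))
print({k:v for k,v in env.state().items() if k in("time_s","ee_pos","ee_rot","gripper_width","qpos","force")})
```

```text
{'time_s': 3.25, 'qpos': array([ 1.91289777e+01,  2.77092477e+01,  7.47859557e+01,  3.61818478e-02,
        7.75648142e+01, -7.08049498e+01]), 'ee_pos': array([635.32009554, 232.74323446, 224.74542736]), 'ee_rot': array([168.71608453,  89.93035623, 168.64220232]), 'force': array([-0.34958939,  0.65676807,  0.31471255]), 'gripper_width': 60.24884870603753}
```

View pics/s1.png

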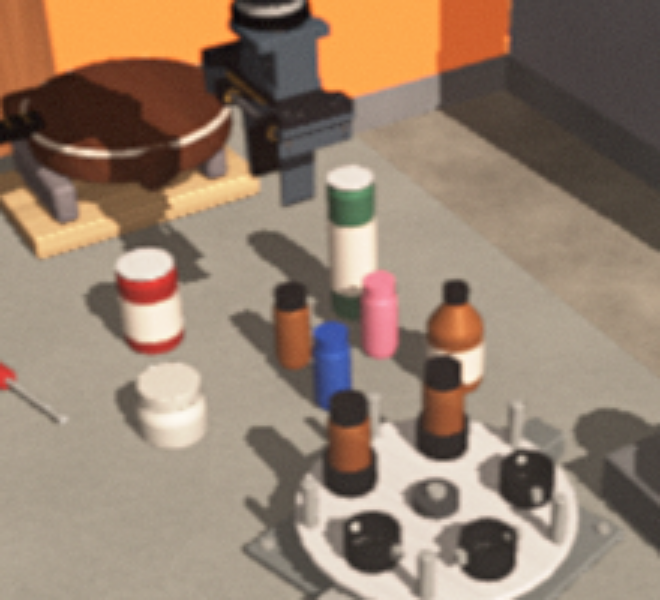

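The gripper hangs above the free amber jar, which is at crop (292,325). Descending.

Request:
{"name": "arm_command", "arguments": {"deltas": [[0.66, [0, 0, -15], 0], [0.66, [0, 0, -50], 0], [0.66, [0, 0, -90], 0], [0.66, [0, 0, -120], 0], [0.66, [0, 0, -145], 0], [0.66, [0, 0, -165], 0], [0.66, [0, 0, -175], 0], [0.66, [0, 0, -177], 0], [0.66, [0, 0, -177], 0]]}}

```text
time_s: 4.15
ee_pos: [635.8, 233.6, 48.8]
ee_rot: [28.1, 89.9, 28.1]
force: [0.4, -0.4, -0.1]
gripper_width: 60.1
```

Run:
```python
from workcell import env,cams
import cv2,numpy as np
a=[]
for n,(y,x) in(("side",(90,180)),("top",(120,100))):
    f=cams.grab_frame(n); a.append(cv2.resize(f["img"][y:y+130,x:x+130],None,fx=3,fy=3,interpolation=cv2.INTER_CUBIC))
cv2.imwrite("pics/s2.png",cv2.cvtColor(np.hstack(a),cv2.COLOR_RGB2BGR))
print({k:v for k,v in env.state().items() if k in("time_s","ee_pos","gripper_width","force")})
```

```text
{'time_s': 4.25, 'ee_pos': array([636.47981216, 233.51810737,  49.48923698]), 'force': array([-0.3660787 ,  0.20699063, -0.47723099]), 'gripper_width': 60.38540737993786}
```

View pics/s2.png

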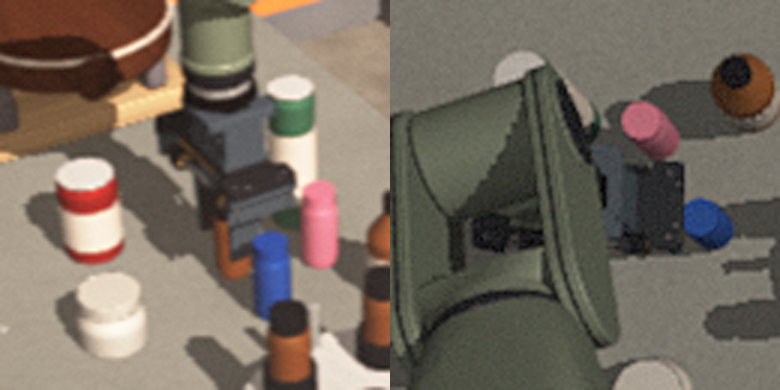

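Fingers straddle the jar without disturbing the blue and pink bottles. Closing.

Request:
{"name": "arm_command", "arguments": {"deltas": [[0.35, [0, 0, 0], 0], [0.35, [0, 0, 0], 0], [0.35, [0, 0, 0], 0], [0.35, [0, 0, 0], 0], [0.35, [0, 0, 0], 0], [0.35, [0, 0, 0], 0]], "grip_force": 45}}

```text
time_s: 4.85
ee_pos: [636.2, 232.8, 48.6]
ee_rot: [3.4, 89.9, 3.4]
force: [0.6, -2.2, 4.9]
gripper_width: 39.6
```

Request:
{"name": "arm_command", "arguments": {"deltas": [[0.3, [0, 0, 2], 0], [0.3, [0, 0, 8], 0], [0.3, [0, 0, 25], 0], [0.3, [0, 0, 50], 0], [0.3, [0, 0, 75], 0], [0.3, [0, 0, 100], 0], [0.3, [0, 0, 125], 0], [0.3, [0, 0, 148], 0], [0.3, [0, 0, 160], 0], [0.3, [0, 0, 165], 0], [0.3, [0, 0, 167], 0], [0.3, [0, 0, 167], 0]]}}

```text
time_s: 6.05
ee_pos: [635.4, 232.9, 213.9]
ee_rot: [-166.1, 89.9, -166.1]
force: [-0.3, -0.2, -1.8]
gripper_width: 39.9
```

Run:
```python
from workcell import env,cams
import cv2,numpy as np
a=[]
for n,(y,x) in(("side",(60,180)),("top",(120,100))):
    f=cams.grab_frame(n); a.append(cv2.resize(f["img"][y:y+130,x:x+130],None,fx=3,fy=3,interpolation=cv2.INTER_CUBIC))
cv2.imwrite("pics/s3.png",cv2.cvtColor(np.hstack(a),cv2.COLOR_RGB2BGR))
print({k:v for k,v in env.state().items() if k in("time_s","ee_pos","gripper_width","force")})
```

```text
{'time_s': 6.15, 'ee_pos': array([635.33191607, 232.81825424, 213.55494608]), 'force': array([-0.17750812,  0.20106356, -2.38260262]), 'gripper_width': 40.193922868341154}
```

View pics/s3.png

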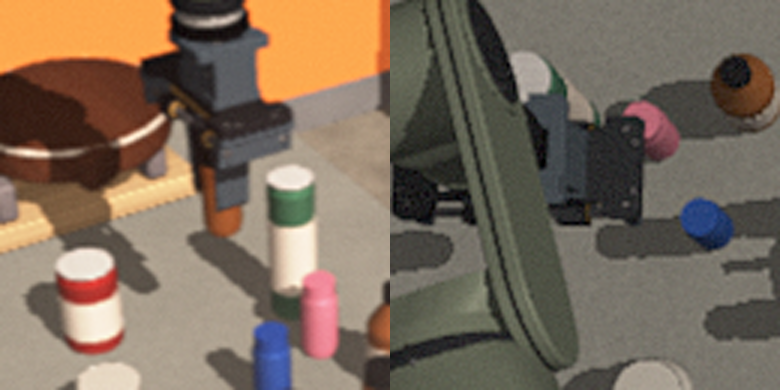

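Request:
{"name": "arm_command", "arguments": {"deltas": [[0.3, [-2, -6, 0], 0], [0.3, [-6, -20, 0], 0], [0.3, [-13, -43, 0], 0], [0.3, [-22, -73, 0], 0], [0.3, [-31, -103, 0], 0], [0.3, [-40, -133, 0], 0], [0.3, [-49, -163, 0], 0], [0.3, [-58, -193, 0], 0], [0.3, [-67, -223, 0], 0], [0.3, [-76, -253, 0], 0], [0.3, [-85, -283, 0], 0], [0.3, [-94, -313, 0], 0], [0.3, [-101, -336, 0], 0], [0.3, [-105, -350, 0], 0], [0.3, [-107, -355.6, 0], 0], [0.3, [-107, -355.6, 0], 0], [0.3, [-107, -355.6, 0], 0]]}}

```text
time_s: 7.85
ee_pos: [529.0, -122.0, 215.0]
ee_rot: [77.0, 90.0, 77.0]
force: [0.1, -0.5, -2.2]
gripper_width: 39.8
```

Request:
{"name": "arm_command", "arguments": {"deltas": [[0.3, [0, 0, -10], 0], [0.3, [0, 0, -30], 0], [0.3, [0, 0, -45], 0], [0.3, [0, 0, -55], 0], [0.3, [0, 0, -60], 0], [0.3, [0, 0, -60], 0], [0.3, [0, 0, -60], 0]]}}

```text
time_s: 8.55
ee_pos: [529.3, -122.6, 155.4]
ee_rot: [-8.6, 89.9, -8.6]
force: [-0.3, -0.1, -1.2]
gripper_width: 39.9
```

Run:
```python
from workcell import env,cams
import cv2,numpy as np
a=[]
for n,(y,x) in(("side",(130,220)),("top",(140,230))):
    f=cams.grab_frame(n); a.append(cv2.resize(f["img"][y:y+150,x:x+130],None,fx=3,fy=3,interpolation=cv2.INTER_CUBIC))
    np.save("pics/%s4.npy"%n,f["img"])
cv2.imwrite("pics/s4.png",cv2.cvtColor(np.hstack(a),cv2.COLOR_RGB2BGR))
print({k:v for k,v in env.state().items() if k in("time_s","ee_pos","gripper_width","force")})
```

```text
{'time_s': 8.65, 'ee_pos': array([ 529.39517145, -122.73957672,  155.7068617 ]), 'force': array([-0.44232849, -1.25908967, -2.07457391]), 'gripper_width': 39.90921015048329}
```

View pics/s4.png

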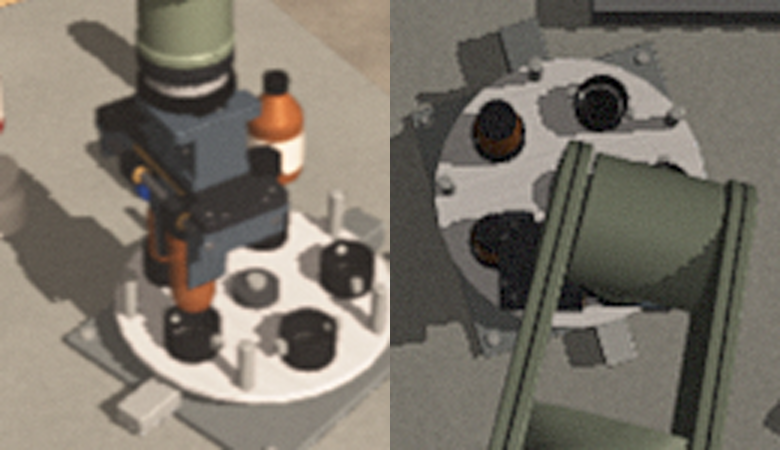

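```bash
cat > o.py <<'E'
from h import *
import workcell
f=workcell.cams.grab_frame("side")
x0,y0,sc=265,180,9
im=cv2.resize(cv2.cvtColor(f["img"],cv2.COLOR_RGB2BGR)[y0:y0+66,x0:x0+70],None,fx=sc,fy=sc,interpolation=cv2.INTER_CUBIC)
a=np.linspace(0,2*np.pi,60)
for cx,cy,z,r,col in((529,-122.6,107.5,16.5,(255,0,255)),(529,-122.6,117.5,20,(255,0,255)),(528.8,-122.6,83,25.5,(255,255,0)),(528.8,-122.6,83,21.25,(0,255,0))):
    P=proj(f,np.c_[cx+r*np.cos(a),cy+r*np.sin(a),0*a+z]);cv2.polylines(im,[np.round((P-[x0,y0]+.5)*sc).astype(np.int32)],True,col,1)
cv2.imwrite("pics/o4.png",im)
for d in([1,0,0],[0,1,0]): print(proj(f,[[529+10*d[0],-122.6+10*d[1],107]])-proj(f,[[529,-122.6,107]]))
E
python3 o.py
```

```text
[[ 3.36405348 -1.38867467]]
[[-1.98228759 -2.24197769]]
```

View pics/o4.png

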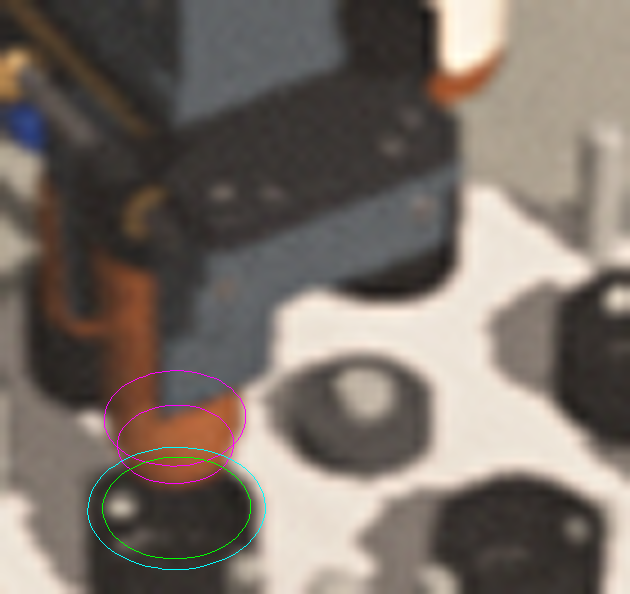

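Request:
{"name": "arm_command", "arguments": {"deltas": [[0.3, [-0.5, 0, -5], 0], [0.3, [-0.5, 0, -11], 0], [0.3, [-0.5, 0, -16], 0], [0.3, [-0.5, 0, -20], 0], [0.3, [-0.5, 0, -23], 0], [0.3, [-0.5, 0, -26], 0], [0.3, [-0.5, 0, -28], 0], [0.3, [-0.5, 0, -28], 0]], "grip_force": 55}}

```text
time_s: 9.5
ee_pos: [528.2, -122.6, 126.7]
ee_rot: [155.6, 90.0, 155.5]
force: [-1.4, 0.5, -2.5]
gripper_width: 39.0
```

Request:
{"name": "arm_command", "arguments": {"deltas": [[0.3, [0, 0, -1], 0], [0.3, [0, 0, -2], 0], [0.3, [0, 0, -3], 0], [0.3, [0, 0, -4], 0], [0.3, [0, 0, -4], 0]]}}

```text
time_s: 10.0
ee_pos: [528.3, -122.6, 122.9]
ee_rot: [105.8, 90.0, 105.8]
force: [0.0, 0.5, -1.1]
gripper_width: 39.6
```

Request:
{"name": "arm_command", "arguments": {"deltas": [[0.3, [0, 0, -1], 0], [0.3, [0, 0, -2], 0], [0.3, [0, 0, -3], 0], [0.3, [0, 0, -3], 0]]}}

```text
time_s: 10.4
ee_pos: [528.4, -122.1, 119.9]
ee_rot: [89.1, 89.9, 89.1]
force: [-0.1, 2.6, -0.5]
gripper_width: 39.3
```

Request:
{"name": "arm_command", "arguments": {"deltas": [[0.3, [0, 0, -1], 0], [0.3, [0, 0, -2], 0], [0.3, [0, 0, -3], 0], [0.3, [0, 0, -4], 0], [0.3, [0, 0, -4], 0]]}}

```text
time_s: 10.9
ee_pos: [528.5, -122.3, 115.8]
ee_rot: [69.5, 90.0, 69.5]
force: [0.8, 4.8, 0.2]
gripper_width: 39.9
```

Request:
{"name": "arm_command", "arguments": {"deltas": [[0.3, [0, 0, -1], 0], [0.3, [0, 0, -2], 0], [0.3, [0, 0, -3], 0], [0.3, [0, 0, -3], 0]]}}

```text
time_s: 11.3
ee_pos: [528.8, -122.4, 113.5]
ee_rot: [21.3, 89.9, 21.3]
force: [-0.2, 5.1, 3.7]
gripper_width: 39.6
```

Request:
{"name": "arm_command", "arguments": {"deltas": [[0.3, [0, 0, -1], 0], [0.3, [0, 0, -2], 0], [0.3, [0, 0, -3], 0], [0.3, [0, 0, -3], 0]]}}

```text
time_s: 11.7
ee_pos: [528.7, -122.4, 110.3]
ee_rot: [24.5, 89.9, 24.4]
force: [0.8, 5.7, 3.4]
gripper_width: 39.5
```

Request:
{"name": "arm_command", "arguments": {"deltas": [[0.3, [0, 0.5, -0.5], 0], [0.3, [0, 1, -1], 0], [0.3, [0, 1.2, -2], 0], [0.3, [0, 1.2, -2], 0]]}}

```text
time_s: 12.1
ee_pos: [528.4, -121.8, 107.7]
ee_rot: [-93.8, 90.0, -93.8]
force: [1.5, 1.3, 0.7]
gripper_width: 39.6
```

Request:
{"name": "arm_command", "arguments": {"deltas": [[0.3, [0, 0, -0.5], 0], [0.3, [0, 0, -1], 0], [0.3, [0, 0, -1.5], 0], [0.3, [0, 0, -2], 0], [0.3, [0, 0, -2], 0]]}}

```text
time_s: 12.6
ee_pos: [528.2, -121.6, 105.8]
ee_rot: [-155.0, 90.0, -155.0]
force: [-0.2, 0.3, 1.9]
gripper_width: 39.6
```

Request:
{"name": "arm_command", "arguments": {"deltas": [[0.3, [0, 0, -0.5], 0], [0.3, [0, 0, -1], 0], [0.3, [0, 0, -1.5], 0], [0.3, [0, 0, -1.5], 0]]}}

```text
time_s: 13.0
ee_pos: [528.3, -121.5, 104.3]
ee_rot: [174.2, 90.0, 174.2]
force: [-0.2, 0.9, 1.1]
gripper_width: 39.9
```

Request:
{"name": "arm_command", "arguments": {"deltas": [[0.3, [0, 0, -0.5], 0], [0.3, [0, 0, -1], 0], [0.3, [0, 0, -1], 0]]}}

```text
time_s: 13.3
ee_pos: [528.4, -121.5, 103.5]
ee_rot: [-1.7, 90.0, -1.7]
force: [-1.0, 0.4, 2.9]
gripper_width: 39.6
```

Request:
{"name": "arm_command", "arguments": {"deltas": [[0.3, [0, 0, -0.3], 0], [0.3, [0, 0, -0.6], 0], [0.3, [0, 0, -0.6], 0]]}}

```text
time_s: 13.6
ee_pos: [528.5, -121.5, 103.3]
ee_rot: [-13.7, 90.0, -13.8]
force: [-1.2, -0.1, 5.6]
gripper_width: 39.6
```

Request:
{"name": "arm_command", "arguments": {"deltas": [[0.3, [0, 0, -0.3], 0], [0.3, [0, 0, -0.5], 0], [0.3, [0, 0, -0.5], 0]]}}

```text
time_s: 13.9
ee_pos: [528.6, -121.6, 103.2]
ee_rot: [-11.1, 89.9, -11.2]
force: [-1.3, 0.5, 8.8]
gripper_width: 39.6
```

Request:
{"name": "arm_command", "arguments": {"deltas": [[0.3, [0, 0, -0.3], 0], [0.3, [0, 0, -0.5], 0], [0.3, [0, 0, -0.5], 0]]}}

```text
time_s: 14.2
ee_pos: [528.7, -121.6, 103.1]
ee_rot: [-12.3, 89.9, -12.3]
force: [-2.5, 1.1, 9.7]
gripper_width: 39.9
```

Request:
{"name": "arm_command", "arguments": {"deltas": [[0.3, [0, 0, -0.3], 0], [0.3, [0, 0, -0.6], 0], [0.3, [0, 0, -0.6], 0]]}}

```text
time_s: 14.5
ee_pos: [528.9, -121.6, 102.9]
ee_rot: [-10.7, 89.9, -10.8]
force: [-2.8, -0.0, 12.2]
gripper_width: 39.7
```

Request:
{"name": "arm_command", "arguments": {"deltas": [[0.3, [0, 0, -0.2], 0], [0.3, [0, 0, -0.5], 0], [0.3, [0, 0, -0.5], 0]]}}

```text
time_s: 14.8
ee_pos: [529.0, -121.8, 102.7]
ee_rot: [-19.5, 89.9, -19.6]
force: [-2.7, 0.3, 12.9]
gripper_width: 39.3
```

Request:
{"name": "arm_command", "arguments": {"deltas": [[0.3, [0, 0, -0.3], 0], [0.3, [0, 0, -0.6], 0], [0.3, [0, 0, -0.6], 0]]}}

```text
time_s: 15.1
ee_pos: [529.1, -121.9, 102.5]
ee_rot: [-23.2, 89.8, -23.2]
force: [-3.8, -0.3, 15.5]
gripper_width: 39.4
```

Request:
{"name": "arm_command", "arguments": {"deltas": [[0.3, [0, 0, -0.2], 0], [0.3, [0, 0, -0.4], 0], [0.3, [0, 0, -0.4], 0]]}}

```text
time_s: 15.4
ee_pos: [529.1, -122.1, 102.4]
ee_rot: [-27.6, 89.8, -27.7]
force: [-4.3, 0.1, 17.0]
gripper_width: 39.5
```

Request:
{"name": "arm_command", "arguments": {"deltas": [[0.3, [0, 0, -0.2], 0], [0.3, [0, 0, -0.4], 0], [0.3, [0, 0, -0.4], 0]]}}

```text
time_s: 15.7
ee_pos: [529.2, -122.3, 102.2]
ee_rot: [-30.0, 89.8, -30.0]
force: [-4.0, -1.1, 18.7]
gripper_width: 39.3
```

Request:
{"name": "arm_command", "arguments": {"deltas": [[0.3, [0, 0, -0.15], 0], [0.3, [0, 0, -0.3], 0], [0.3, [0, 0, -0.3], 0], [0.3, [0, 0, -0.3], 0], [0.3, [0, 0, -0.3], 0]]}}

```text
time_s: 16.2
ee_pos: [529.2, -122.2, 102.2]
ee_rot: [-28.6, 89.8, -28.7]
force: [-5.1, -0.3, 20.0]
gripper_width: 39.3
```

Request:
{"name": "arm_command", "arguments": {"deltas": [[0.3, [0, 0, -0.15], 0], [0.3, [0, 0, -0.3], 0], [0.3, [0, 0, -0.3], 0], [0.3, [0, 0, -0.3], 0], [0.3, [0, 0, -0.3], 0], [0.3, [0, 0, -0.3], 0]]}}

```text
time_s: 16.8
ee_pos: [529.2, -122.4, 102.1]
ee_rot: [-32.0, 89.8, -32.0]
force: [-4.5, -1.5, 21.2]
gripper_width: 39.1
```

Request:
{"name": "arm_command", "arguments": {"deltas": [[0.3, [0, 0, 1], 0], [0.3, [0, 0, 2], 0], [0.3, [0, 0, 3], 0], [0.3, [0, 0, 3], 0]]}}

```text
time_s: 17.2
ee_pos: [528.7, -122.2, 102.4]
ee_rot: [-51.1, 89.9, -51.2]
force: [-1.2, -2.9, 6.5]
gripper_width: 39.2
```

Request:
{"name": "arm_command", "arguments": {"deltas": [[0.46, [0, 0, 0], 0], [0.5, [0, 0, 0], 0], [0.55, [0, 0, 0], 0], [0.6, [0, 0, 0], 0], [0.6, [0, 0, 0], 0], [0.6, [0, 0, 0], 0]]}}

```text
time_s: 17.8
ee_pos: [528.3, -121.3, 101.6]
ee_rot: [137.2, 90.0, 137.1]
force: [0.2, -1.5, -0.3]
gripper_width: 54.9
```

Request:
{"name": "arm_command", "arguments": {"deltas": [[0.6, [0, 0, 4], 0], [0.6, [0, 0, 15], 0], [0.6, [0, 0, 35], 0], [0.6, [0, 0, 65], 0], [0.6, [0, 0, 95], 0], [0.6, [0, 0, 110], 0], [0.6, [0, 0, 115], 0]]}}

```text
time_s: 18.5
ee_pos: [529.5, -121.7, 219.9]
ee_rot: [-12.9, 89.7, -12.9]
force: [0.5, -0.2, -0.0]
gripper_width: 54.7
```

Run:
```python
from workcell import env,cams
import cv2,numpy as np
a=[]
for n,(y,x) in(("side",(130,220)),("top",(140,230))):
    f=cams.grab_frame(n); a.append(cv2.resize(f["img"][y:y+150,x:x+130],None,fx=3,fy=3,interpolation=cv2.INTER_CUBIC))
cv2.imwrite("pics/s5.png",cv2.cvtColor(np.hstack(a),cv2.COLOR_RGB2BGR))
print({k:v for k,v in env.state().items() if k in("time_s","ee_pos","gripper_width","force")})
```

```text
{'time_s': 18.6, 'ee_pos': array([ 528.58344601, -121.509886  ,  217.79745886]), 'force': array([-0.26408986,  0.49167275, -0.45121258]), 'gripper_width': 54.637598875777094}
```

View pics/s5.png

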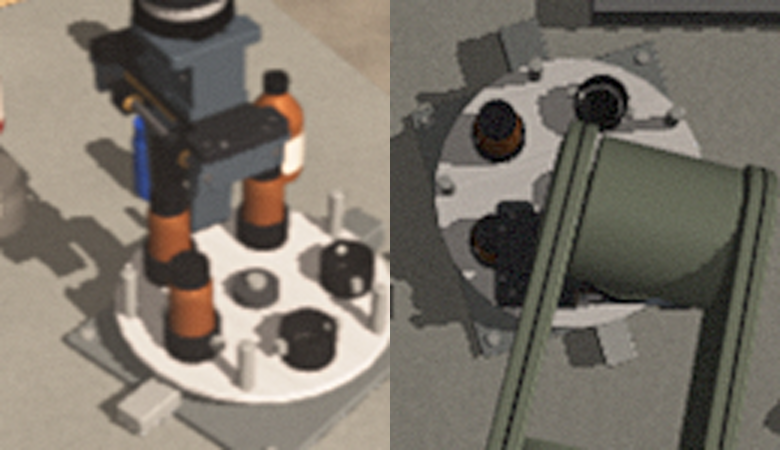

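The amber jar stands upright in the nose cup (side crop (190,300)), level with its two neighbours. The wheel does not look turned. Next: shut the fingers and go behind the push post.

Request:
{"name": "arm_command", "arguments": {"deltas": [[0.3, [3, -7, 5], -0.1], [0.1, [9, -20, 5], -0.2], [0, [16, -35, 5], -0.3], [0, [23, -50, 5], -0.4], [0, [30, -65, 5], -0.5], [0, [36, -79, 5], -0.6], [0, [40, -87, 5], -0.646], [0, [40.6, -89.2, 0], -0.646], [0, [40.6, -89.2, -15], -0.646], [0, [40.6, -89.2, -45], -0.646], [0, [40.6, -89.2, -75], -0.646], [0, [40.6, -89.2, -100], -0.646], [0, [40.6, -89.2, -115], -0.646], [0, [40.6, -89.2, -121], -0.646], [0, [40.6, -89.2, -121], -0.646], [0, [40.6, -89.2, -121], -0.646]], "grip_force": 20}}

```text
time_s: 20.2
ee_pos: [569.3, -210.6, 96.3]
ee_rot: [24.4, 89.9, -12.6]
force: [0.6, 0.0, 0.2]
gripper_width: 0.4
```

Run:
```python
from workcell import env,cams
import cv2,numpy as np
a=[]
for n,(y,x) in(("side",(130,220)),("top",(140,230))):
    f=cams.grab_frame(n); a.append(cv2.resize(f["img"][y:y+150,x:x+130],None,fx=3,fy=3,interpolation=cv2.INTER_CUBIC))
cv2.imwrite("pics/s6.png",cv2.cvtColor(np.hstack(a),cv2.COLOR_RGB2BGR))
print({k:v for k,v in env.state().items() if k in("time_s","ee_pos","gripper_width","force","qpos","ee_rot")})
C=np.array([610,-97.6])
# arc table relative to the start pose (current command 569,-210.6), finger centre = post - d*t
for d in(23,):
  for th in [-0.1]+list(np.arange(0,1.3,0.1)):
    a_=np.radians(233.14)-th; P=C+115*np.array([np.cos(a_),np.sin(a_)]);F=P-d*np.array([np.sin(a_),-np.cos(a_)])
    print(round(th,2),np.round(F-[569,-210.6],1))
```

```text
{'time_s': 20.3, 'qpos': array([-2.13975982e+01,  2.70250203e+01,  9.55925733e+01,  7.92096335e-03,
        5.72660366e+01, -7.43580483e+01]), 'ee_pos': array([ 569.5663269 , -210.79114347,   96.81804707]), 'ee_rot': array([ 18.92325626,  89.88343937, -18.12057001]), 'force': array([-0.07723291,  0.25398019,  0.04311313]), 'gripper_width': 0.6334198402861373}
-0.1 [1.2 2.7]
0.0 [-9.6  7.2]
0.1 [-19.9  12.8]
0.2 [-29.6  19.3]
0.3 [-38.6  26.9]
0.4 [-46.8  35.2]
0.5 [-54.1  44.4]
0.6 [-60.5  54.2]
0.7 [-65.9  64.7]
0.8 [-70.1  75.6]
0.9 [-73.3  86.9]
1.0 [-75.4  98.4]
1.1 [-76.2 110.1]
1.2 [-75.9 121.8]
```

View pics/s6.png

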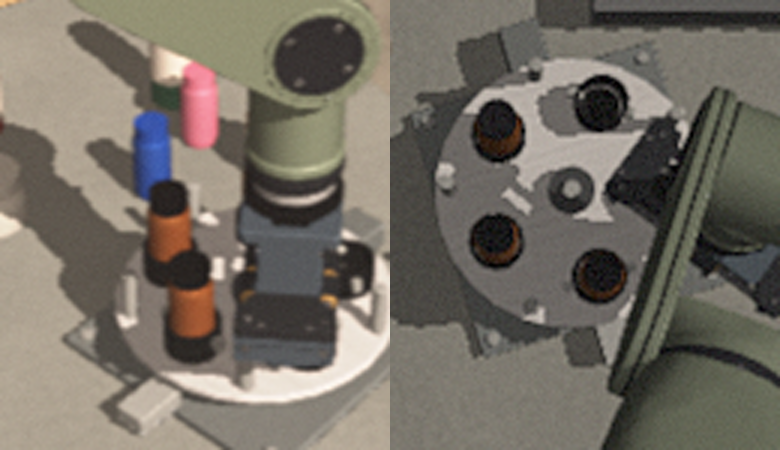

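Request:
{"name": "arm_command", "arguments": {"deltas": [[0, [-3.2, 2.4, 0], 0], [0, [-6.4, 4.8, 0], 0], [0, [-7.2, 5.4, 0], 0], [0, [-8, 6, 0], 0], [0, [-8, 6, 0], 0]]}}

```text
time_s: 20.8
ee_pos: [560.8, -204.6, 95.9]
ee_rot: [61.7, 90.0, 24.7]
force: [-0.5, 0.1, 0.0]
gripper_width: 0.3
```

Request:
{"name": "arm_command", "arguments": {"deltas": [[0, [-0.8, 0.6, 0], 0], [0, [-1.6, 1.2, 0], 0], [0, [-1.6, 1.2, 0], 0]]}}

```text
time_s: 21.1
ee_pos: [559.8, -203.7, 95.9]
ee_rot: [11.0, 89.9, -26.0]
force: [1.3, -1.9, -0.8]
gripper_width: 0.7
```

Request:
{"name": "arm_command", "arguments": {"deltas": [[0, [-2.6, 1.4, 0], -0.025], [0, [-5.2, 2.8, 0], -0.05], [0, [-7.7, 4.2, 0], -0.075], [0, [-10.3, 5.6, 0], -0.1], [0, [-12.7, 7.2, 0], -0.125], [0, [-15.2, 8.8, 0], -0.15], [0, [-17.6, 10.4, 0], -0.175], [0, [-20, 12.1, 0], -0.2], [0, [-24.5, 15.9, 0], -0.25], [0, [-29, 19.7, 0], -0.3], [0, [-29, 19.7, 0], -0.3]]}}

```text
time_s: 22.2
ee_pos: [529.6, -183.2, 95.8]
ee_rot: [-156.0, 89.9, 149.8]
force: [-0.4, -1.2, -0.1]
gripper_width: 0.6
```

Run:
```python
from workcell import env,cams
import cv2,numpy as np
a=[]
for n,(y,x) in(("side",(130,220)),("top",(140,230))):
    f=cams.grab_frame(n); a.append(cv2.resize(f["img"][y:y+150,x:x+130],None,fx=3,fy=3,interpolation=cv2.INTER_CUBIC))
cv2.imwrite("pics/s7.png",cv2.cvtColor(np.hstack(a),cv2.COLOR_RGB2BGR))
```

```text
(no output)
```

View pics/s7.png

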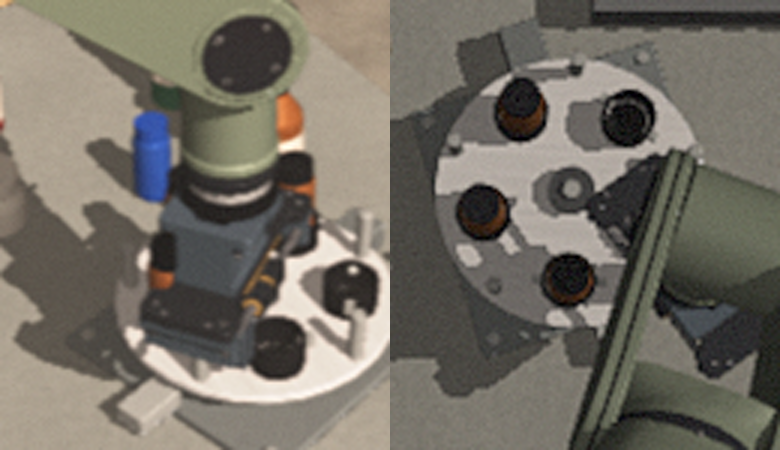

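Request:
{"name": "arm_command", "arguments": {"deltas": [[0, [-2.1, 2, 0], -0.025], [0, [-4.2, 4.1, 0], -0.05], [0, [-8.2, 8.3, 0], -0.1], [0, [-12, 12.8, 0], -0.15], [0, [-15.5, 17.5, 0], -0.2], [0, [-18.8, 22.3, 0], -0.25], [0, [-21.9, 27.3, 0], -0.3], [0, [-24.7, 32.5, 0], -0.35], [0, [-27.3, 37.8, 0], -0.4], [0, [-29.5, 43.2, 0], -0.45], [0, [-31.5, 48.7, 0], -0.5], [0, [-33.2, 54.3, 0], -0.55], [0, [-34.7, 60, 0], -0.6], [0, [-35.3, 62.8, 0], -0.625], [0, [-35.8, 65.7, 0], -0.65], [0, [-36.3, 68.6, 0], -0.675], [0, [-36.8, 71.5, 0], -0.7], [0, [-36.8, 71.5, 0], -0.7]]}}

```text
time_s: 24.1
ee_pos: [493.4, -112.0, 95.8]
ee_rot: [-119.0, 90.0, 146.6]
force: [-0.2, 0.1, -0.0]
gripper_width: 0.1
```

Run:
```python
from workcell import env,cams
import cv2,numpy as np
a=[]
for n,(y,x) in(("side",(130,220)),("top",(140,230))):
    f=cams.grab_frame(n); a.append(cv2.resize(f["img"][y:y+150,x:x+130],None,fx=3,fy=3,interpolation=cv2.INTER_CUBIC))
cv2.imwrite("pics/s8.png",cv2.cvtColor(np.hstack(a),cv2.COLOR_RGB2BGR))
C=np.array([610,-97.6])
for th in np.arange(1.0,1.28,0.02):
    a_=np.radians(233.14)-th; P=C+115*np.array([np.cos(a_),np.sin(a_)]);F=P-23*np.array([np.sin(a_),-np.cos(a_)])
    print(round(th,2),np.round(F-[569-75.4,-210.6+98.4],1))
```

```text
1.0 [ 0. -0.]
1.02 [-0.2  2.3]
1.04 [-0.5  4.7]
1.06 [-0.6  7. ]
1.08 [-0.8  9.3]
1.1 [-0.8 11.7]
1.12 [-0.9 14. ]
1.14 [-0.9 16.4]
1.16 [-0.8 18.7]
1.18 [-0.7 21.1]
1.2 [-0.5 23.4]
1.22 [-0.3 25.7]
1.24 [-0.1 28.1]
1.26 [ 0.2 30.4]
1.28 [ 0.5 32.7]
```

View pics/s8.png

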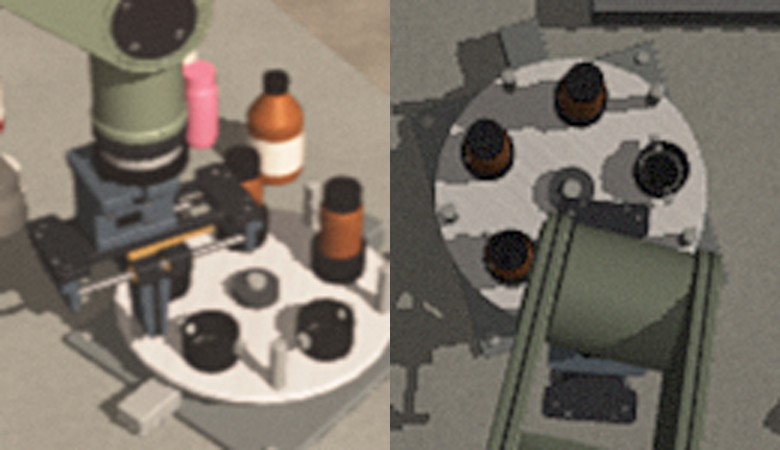

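Request:
{"name": "arm_command", "arguments": {"deltas": [[0, [-0.1, 1.2, 0], -0.01], [0, [-0.2, 2.3, 0], -0.02], [0, [-0.5, 4.7, 0], -0.04], [0, [-0.6, 7, 0], -0.06], [0, [-0.8, 9.3, 0], -0.08], [0, [-0.8, 11.7, 0], -0.1], [0, [-0.9, 14, 0], -0.12], [0, [-0.9, 15.2, 0], -0.13], [0, [-0.9, 16.4, 0], -0.14]]}}

```text
time_s: 25.1
ee_pos: [492.4, -97.9, 95.8]
ee_rot: [6.2, 89.7, -96.1]
force: [-1.7, -8.0, 0.1]
gripper_width: 0.2
```

Request:
{"name": "arm_command", "arguments": {"deltas": [[0, [0, 1.2, 0], -0.01], [0, [0.1, 2.3, 0], -0.02], [0, [0.1, 2.3, 0], -0.02]]}}

```text
time_s: 25.4
ee_pos: [492.6, -94.4, 95.8]
ee_rot: [7.6, 89.9, -96.0]
force: [-0.8, -4.4, -0.0]
gripper_width: 0.1
```

Request:
{"name": "arm_command", "arguments": {"deltas": [[0, [0, 1.2, 0], -0.01], [0, [0.1, 2.4, 0], -0.02], [0, [0.1, 2.4, 0], -0.02]]}}

```text
time_s: 25.7
ee_pos: [492.9, -90.4, 95.8]
ee_rot: [-171.9, 89.9, 83.4]
force: [0.0, -0.1, 0.0]
gripper_width: 0.4
```

Request:
{"name": "arm_command", "arguments": {"deltas": [[0, [0, -4, 0], 0], [0, [0, -10, 0], 0], [0, [0, -12, 5], 0], [0, [0, -12, 25], 0], [0, [0, -12, 60], 0], [0, [0, -12, 100], 0], [0, [0, -12, 130], 0], [0, [-5, -30, 135], 0], [0, [-12, -65, 135], 0], [0, [-19, -100, 135], 0], [0, [-26, -135, 135], 0], [0, [-33, -170, 135], 0], [0, [-40, -205, 135], 0], [0, [-47, -240, 135], 0], [0, [-50, -260, 135], 0], [0, [-50, -265, 135], 0], [0, [-50, -265, 135], 0]]}}

```text
time_s: 27.4
ee_pos: [442.7, -356.4, 230.7]
ee_rot: [177.2, 90.0, 72.4]
force: [0.5, 0.6, 0.0]
gripper_width: 0.8
```

```bash
cat > fin.py <<'E'
from workcell import env,cams
from h import *
C=np.array([610.05,-97.56]);yaw=.29915
a=np.linspace(0,2*np.pi,60)
for n,(x0,y0,w,h) in(("side",(230,130,150,165)),("top",(150,130,200,150))):
    f=cams.grab_frame(n);sc=3.6
    cv2.imwrite("pics/%s9full.png"%n,cv2.cvtColor(f["img"],cv2.COLOR_RGB2BGR))
    im=cv2.resize(cv2.cvtColor(f["img"],cv2.COLOR_RGB2BGR)[y0:y0+h,x0:x0+w],None,fx=sc,fy=sc,interpolation=cv2.INTER_CUBIC)
    def ring(r0,k,z,r,col):
        t=yaw+np.pi+k*2*np.pi/5;c=C+r0*np.array([np.cos(t),np.sin(t)])
        P=proj(f,np.c_[c[0]+r*np.cos(a),c[1]+r*np.sin(a),0*a+z]);cv2.polylines(im,[np.round((P-[x0,y0]+.5)*sc).astype(np.int32)],True,col,1)
    for k in range(5):
        ring(115,k+.5,103,7,(0,255,0)); ring(85,k,83,25.5,(255,255,0))
        if k in(2,3,4): ring(85,k,147,17.5,(255,0,255))
    cv2.imwrite("pics/%s9.png"%n,im)
print({k:v for k,v in env.state().items() if k in("time_s","ee_pos","force")})
E
python3 fin.py
```

```text
{'time_s': 27.5, 'ee_pos': array([ 442.96866237, -355.14683414,  230.85419479]), 'force': array([-1.27313246,  0.7972366 ,  0.14833503])}
```

View pics/side9.png

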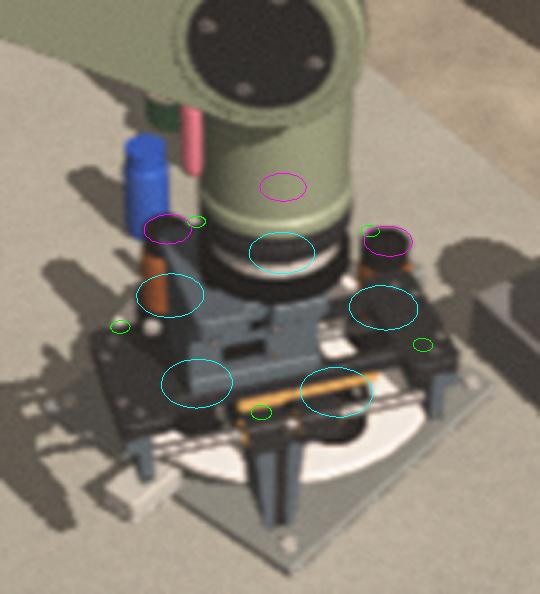

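View pics/top9.png

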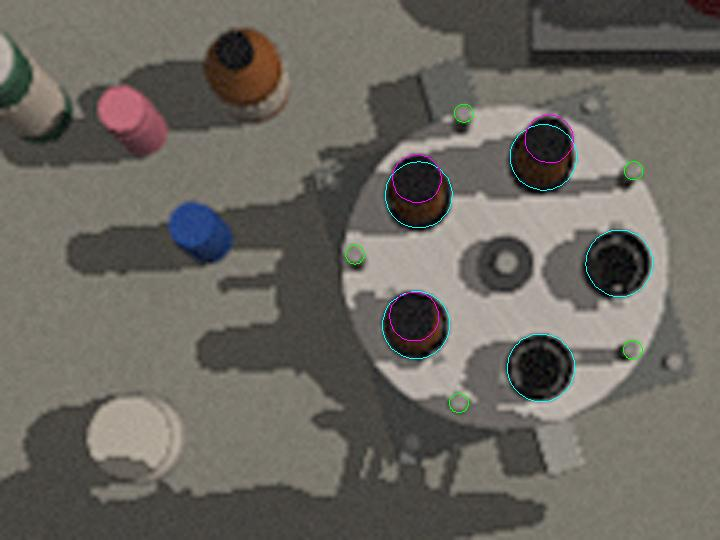

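View pics/side9full.png

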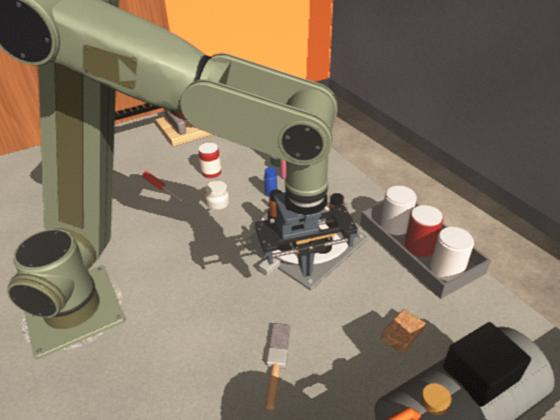

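The top view matches the model turned exactly one click: the cups, the posts and all three jar caps line up. The arm blocks the side view, so I'll move it aside for a last height check.

Request:
{"name": "arm_command", "arguments": {"deltas": [[0, [-20, 0, 0], 0], [0, [-50, 5, 0], 0], [0, [-70, 30, 0], 0], [0, [-80, 70, 0], 0], [0, [-80, 110, 0], 0], [0, [-80, 150, 0], 0], [0, [-80, 190, 0], 0], [0, [-80, 230, 0], 0], [0, [-80, 270, 0], 0], [0, [-80, 310, 0], 0], [0, [-80, 350, 0], 0], [0, [-80, 390, 0], 0], [0, [-80, 430, 0], 0], [0, [-80, 470, 0], 0], [0, [-80, 510, 0], 0], [0, [-80, 550, 0], 0], [0, [-80, 590, 0], 0], [0, [-80, 610, 0], 0], [0, [-80, 615, 0], 0], [0, [-80, 615, 0], 0]]}}

```text
time_s: 29.5
ee_pos: [361.9, 259.4, 230.7]
ee_rot: [-16.7, 90.0, -121.2]
force: [0.3, 0.1, -0.0]
gripper_width: 0.4
```

```bash
python3 fin.py
```

```text
{'time_s': 29.6, 'ee_pos': array([362.25666105, 258.1290542 , 230.78946051]), 'force': array([ 0.88356208, -0.48279786,  0.0817297 ])}
```

View pics/side9.png

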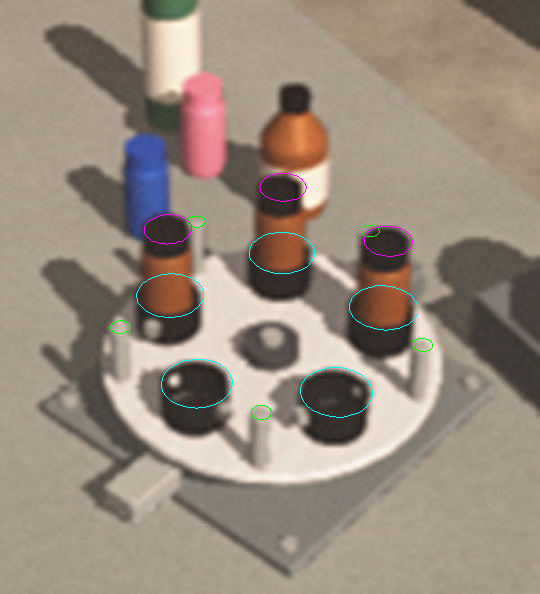

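View pics/side9full.png

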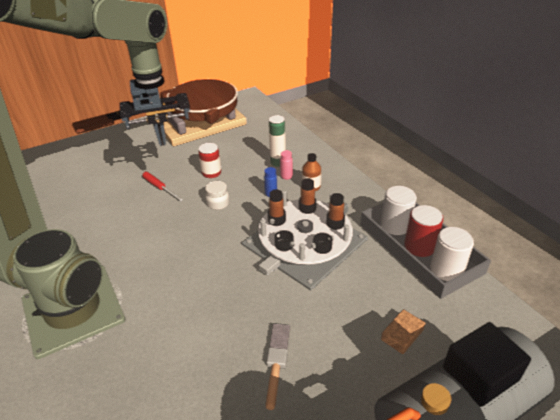

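The side view shows all three jars at the same height as the model. The left one is the jar I loaded, with its cap top at crop (168,228). The empty cups sit on their rings and the bystanders have not moved. Handing in.

Run:
```python
from workcell import env
print(env.job_done())
```

```text
the job is handed in; nothing more can be done
None
```

The slim amber jar is home in its pocket and the carousel has turned one click clockwise. I handed the job in at about 30 s.

- **Loading:** I gripped the free-standing amber jar and pushed it past the spring clips. At the end I raised the press in small steps to 20–21 N at the wrist, held it there for about a second, then eased off and released. The highest reading I saw was 21.2 N. I only read the force at the end of each move, so a brief higher peak would not show.
- **Turning:** With shut fingers I pushed the post round slowly. The resistance was about 8 N before the click and then dropped to zero, which fits the wheel snapping into its notch.
- **Last checks:** In both camera views the cups, posts and caps line up with a wheel turned exactly one click. The loaded jar is upright and level with its two neighbours, and the bystanders look unmoved in the final pictures. The gripper is clear of everything.
- **Deviation:** During insertion a sideways rub of about 5.7 N built up, which pressed the wheel slightly backwards against its notch. I shifted the jar 1.2 mm to relieve it, and the picture after release showed no visible turn.

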